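# Torque the chip clamp to the click

## Robot

A 7-joint arm with a two-finger parallel gripper is mounted at the origin on the work surface. World frame = base frame: x ahead of the robot, y to its left, z up, the work surface at z = 0. Lengths are in m, angles in rad, forces in N, time in s.
With the tool pointing down it reaches from about 0.375 to 0.925 m from the base axis. Payload 3.1 kg.
Tool frame: the origin (TCP) lies between the finger pads; the fingertips stand 19 mm ahead of it and the grasp point (between the pads) is the TCP; z points along the fingers, y is the direction in which the jaws open and shut (so a half turn about z gives the same grasp; the last joint's range is limited). The gripper opens to 85 mm and grips with 20 to 120 N. Pads are 22 mm wide; open, the fingers measure 114 mm over their backs; the gripper's body (76 mm by 85 mm) begins 54 mm behind the grasp point. The pads swing forward as they close: fully open they stand 13 mm farther back than shut.
Start: joints at [-1.342, 0.383, 0.044, 1.598, -0.018, 1.161, -0.05], TCP at [0.209, 0.616, 0.25] pointing down, gripper open.
Joint ranges: [-2.61, 2.61], [-0.41, 2.15], [-1.48, 1.57], [0, 2.5], [-1.57, 4.71], [0.05, 1.97], [-2.85, 2.85]. Speed limits (rad/s): [2.79, 2.79, 3.14, 3.14, 3.14, 3.14, 3.14].

## Interface

Orientations are given as a unit quaternion [x, y, z, w].
In Python, from bench import move_ptp, movel, move_j, move_gripper, pause, inverse_kinematics, read_camera, camera_params, MotionError, sign_off, look_for, tip_of, read_time_s, read_qpos, read_joint_vel, read_effort, read_eef_pos, read_tcp_rot, read_ft_force, read_ft_torque, read_finger_gap gives the robot as it stands. Calls block until the motion is done:
- move_ptp(position, orientation): joint-space move of the TCP to a pose.
- movel(position, orientation=None, speed=0.15): straight line of the TCP; orientation=None keeps the orientation; speed is the mean speed in m/s.
- move_j(angles): joint-space move.
- move_gripper(opening, effort=None): finger opening in m; effort is the grip in N (None keeps the last); returns when the fingers have stopped.
- pause(seconds).
- inverse_kinematics(position, orientation): joint angles nearest the present ones, or None.
- read_camera(name): name is "scene" or "top"; returns the picture (384x512x3 uint8, red, green, blue); there is no depth.
- camera_params(name): a dict with "K" (3x3 intrinsics, pixels), "dist_coeffs" ([k1, k2, p1, p2, k3] as OpenCV has them; the pictures are not rectified), "camera_from_world" (4x4, takes a point from world to camera coordinates). Camera axes: x right, y down, z forward; pixel columns grow to the right and rows downward; lengths in m; the calibration is good to about 2 mm. A picture is of the moment at which its call begins. camera_params takes no time and is no camera call.
A pose or a line that the arm cannot do raises MotionError and nothing moves.
- sign_off(): hands the job in, once; it reports no verdict.
Trained networks look in the newest picture that a camera, given by its name, has taken for a name from the list of things; names that differ only in an ending like _2 or _b are one class to them, and where a whole thing is asked for, a point or a joint stands for the part that bears it (a point fixed in the world has none). Each returns a list of dicts, best first, with "confidence" (0 to 1); they miss things now and then, are a little off and sometimes report something else, mostly with a low value. They report only what shows in the picture. A call takes as long as a camera call. They do not tell look-alikes from the thing itself.
- look_for(camera, name): "at" ([column, row] in pixels, amid what is visible of it).
- tip_of(camera, name): "at" ([column, row] in pixels: a listed point, or the origin of a listed thing).
Readings, each from a call of its own:
- read_time_s(): time.
- read_qpos(): joint angles.
- read_joint_vel(): joint speeds.
- read_effort(): joint torques, N m.
- read_eef_pos(): TCP position.
- read_tcp_rot(): TCP orientation.
- read_ft_force(): force on the tool from outside, world axes, zero at the start.
- read_ft_torque(): the same for the moment, N m.
- read_finger_gap(): finger opening in m.
Only numpy, scipy, OpenCV 4.12 (cv2) and the standard library are available. Lean on these libraries where they do the work, as an engineer would, in place of code of your own. Each camera call takes 0.05 s, during which the arm holds its last target.

## Task

Take the click wrench from its green mat, set it over the brass wing screw on the blue chip fixture and tighten (clockwise from above) until the wrench clicks; stop at once, because pushing on past the click crushes the chip. Then lift the wrench off, lay it back flat on its mat and let go, leaving the other things on the bench where they are.

Things in the scene. Friction and masses are not known exactly. Their poses are not given: they have to be found in the camera images.
- fixture: blue printed chip fixture, fixed to the bench; square foot 110 x 110 mm, stepped up to a 62 x 62 mm aluminium plate whose top is 44 mm above the bench; origin under its centre. The wing screw stands upright on its centre.
- wing: brass wing screw on the fixture: upright stem 12 mm thick with a flat level bar on top, 48 mm long (its x), 7 mm wide (y), 14 mm tall (bar from 52 to 66 mm above the bench). Origin on the vertical screw axis, z up. Its yaw at the start differs every time. It stays where it is left.
- wing_top (a point): centre of the bar's top, 66 mm above the bench, on the screw axis; axes as wing. Clockwise from above the screw first runs nearly free (about 0.1 N m) for 0.15 to 0.5 rad, different every time and not visible, then stiffens at once to about 0.65 N m and steeply further, reaching the wrench's click about 0.04 rad later.
- clamp (a joint): how hard the clamp is drawn, as the last part of the screw's turn in rad after it became tight: 0 while the screw runs free, about 0.036 at the wrench's click; above 0.06 the chip is crushed. It does not spring back when the wrench is taken off.
- wrench: click wrench head: steel block 68 mm long (x), 44 mm wide (y), 32 mm tall, yellow line on top along x. Origin at the centre of its underside, z up; the handle points to its -x. In the underside a closed slot 52 mm (x) by 11 mm (y), 13 mm deep, centred on the origin, goes over the wing bar either way round; fully seated, the underside is 53 mm above the bench. Whole wrench about 0.32 kg.
- wrench_grip (a point): middle of the black grip of the handle, 115 mm from the head's centre (along -x) and 22 mm above the wrench's underside, a little behind the centre of mass. The grip is 22 mm wide and 22 mm tall (11 to 33 mm above the underside), from 70 to 175 mm from the head's centre. x along the handle towards the head, z up. About 9 N across it makes the wrench click (less if the hand twists too).
- wrench_end (a point): underside of the red foot at the handle's end, 184 mm from the head's centre; the wrench rests level on head and foot. The handle pivots at the head's centre: a spring cam holds it straight until it gives way (clicks) at about 1.1 N m clockwise; the resistance then falls to about 0.3 N m over 0.08 rad of play, up to a solid stop. It snaps back straight when unloaded.
- mat: green rubber mat, 300 mm (x) by 180 mm (y), 4 mm thick, fixed; origin under its centre. The wrench lies on it at the start, handle towards the robot.
- vial_rack: purple rack with four capped vials, 45 x 130 mm, 97 mm tall; a bystander, origin under its centre.
- dish: shallow clear dish, 90 mm across, 15 mm tall; a bystander, origin under its centre.
- jar: amber jar with red cap, 50 mm across, 60 mm tall; a bystander, origin under its centre.
- marker: white marker with green cap, about 130 mm long, 13 mm thick, lying; a bystander, origin under its middle.
- tweezers: steel tweezers, about 130 mm long, 8 mm thick, lying; a bystander, origin under its middle.
- screw_tray: grey divided tray, 90 x 120 mm, 25 mm tall; a bystander, origin under its centre.
- scale_block: aluminium block 50 x 50 mm with a brass disc on top, 42 mm tall; a bystander, origin under its centre.
Things that resemble listed ones, but are neither listed nor needed, are in the scene too. Of the things like the wrench, leave any that is orange or purple; of the rest the larger one is meant.

How it is judged:
By the outcome, as a careful person would: the job done as asked, in the order asked, and still so for the second after the job is handed in, with the robot touching nothing.
It also fails if it takes over 72 s, if anything falls off the work surface, if the arm or the gripper's body presses on something with over 40 N, if the wrist force passes 120 N, or if a joint passes its speed limit or range.

## Working session

There is one attempt and no reset: what is moved stays moved. The work goes in short steps, each a Python script; the robot and the scene stay as the last script left them, time stands still between calls to the robot, and variables do not carry over. Pictures are saved under pics/ and viewed, and the job is handed in when it is done.

```bash
ls; mkdir -p pics; cat > h.py <<'E'
import numpy as np, cv2
from bench import *
def cam(n):
    p=camera_params(n); return np.array(p["K"]),np.array(p["dist_coeffs"]),np.array(p["camera_from_world"])
def px2w(n,uv,z):
    K,d,T=cam(n); u=cv2.undistortPoints(np.array([[uv]],float),K,d)[0,0]
    R,t=T[:3,:3],T[:3,3]; c=-R.T@t; r=R.T@np.array([u[0],u[1],1]); s=(z-c[2])/r[2]; return c+s*r
def w2px(n,P):
    K,d,T=cam(n); P=np.atleast_2d(P).astype(float)
    return cv2.projectPoints(P,cv2.Rodrigues(T[:3,:3])[0],T[:3,3],K,d)[0][:,0]
def save(n,f,crop=None,s=1):
    im=read_camera(n)[:,:,::-1]
    if crop: im=im[crop[1]:crop[3],crop[0]:crop[2]]
    im=cv2.resize(im,None,fx=s,fy=s,interpolation=cv2.INTER_CUBIC); cv2.imwrite('pics/'+f,im)
E
python3 - <<'E'
from h import *
save('scene','s0.png',s=1.5); save('top','t0.png',s=1.5)
for n in ['scene','top']:
    for k in ['wrench','wing','fixture','mat','wrench_grip','wing_top','wrench_end']:
        for r in tip_of(n,k)[:4]: print(n,k,np.round(r['at'],1),round(r['confidence'],2))
print(read_time_s(), read_eef_pos(),read_tcp_rot(),read_finger_gap())
E
```

```text
pics
scene wrench [273.1 153.9] 0.85
scene wrench [383.2 184.8] 0.69
scene wrench [197.4 202.6] 0.69
scene wrench [304.5 226.6] 0.61
scene wing [295.8 197.7] 0.64
scene wing [192.1 226.9] 0.58
scene wing [297.6 214.3] 0.25
scene fixture [194.8 237.4] 0.88
scene mat [294.5 216. ] 0.77
scene wrench_grip [295.1 199.1] 0.69
scene wrench_grip [378.6 186.1] 0.62
scene wrench_grip [298.6 158.7] 0.5
scene wrench_grip [217.4 189.9] 0.44
scene wing_top [191.1 220.9] 0.38
scene wrench_end [316.6 169.4] 0.82
scene wrench_end [288.8 191.8] 0.78
scene wrench_end [228.1 190.7] 0.64
scene wrench_end [346.7 204.6] 0.61
top wrench [ 92.4 203.9] 0.77
top wrench [187.3 312.9] 0.73
top wrench [315.1 228. ] 0.65
top wrench [214.7 159.8] 0.6
top wing [324.9 173.4] 0.51
top fixture [321.3 173.3] 0.64
top mat [213.1 175.6] 0.71
top wrench_grip [113.9 191. ] 0.73
top wrench_grip [159.2 279.4] 0.73
top wrench_grip [210.9 192.1] 0.69
top wrench_grip [284.4 236.2] 0.53
top wing_top [323.5 167.3] 0.45
top wrench_end [206.7 216.9] 0.81
top wrench_end [127.9 182.1] 0.75
top wrench_end [149.  262.8] 0.67
top wrench_end [271.5 238.5] 0.66
0.8 [0.20864019 0.61563043 0.25030848] [ 1.62643920e-01  9.86684830e-01  4.69412758e-05 -1.80637690e-05] 0.08546292408558753
```

View pics/s0.png

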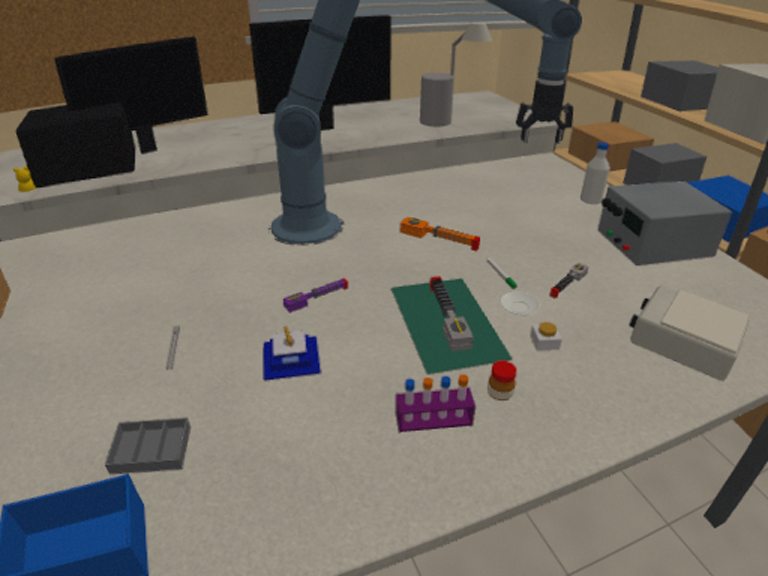

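View pics/t0.png

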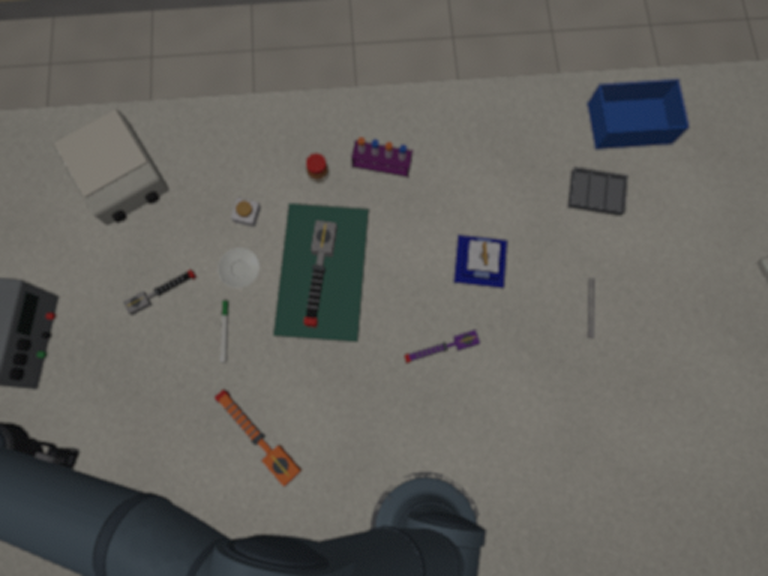

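Candidates for the wrench, in top-camera pixels: grey on the mat (215,160), smaller grey (92,204), orange (187,313), purple (315,228). By the description I choose the grey one on the mat, since it is the larger of the two greys. Next is a close crop to check it and to measure.

```bash
python3 - <<'E'
from h import *
save('top','t1.png',(170,125,350,235),4.4)
save('scene','s1.png',(160,170,350,260),4.2)
for k,z in [('wrench',.004),('wrench_grip',.026),('wrench_end',.004)]:
    for n in ['top','scene']:
        for r in tip_of(n,k)[:4]: print(k,n,np.round(px2w(n,r['at'],z),4),round(r['confidence'],2))
for k,z in [('wing_top',.066),('wing',.0),('fixture',0),('mat',0)]:
    for n in ['top','scene']:
        for r in tip_of(n,k)[:2]: print(k,n,np.round(px2w(n,r['at'],z),4),round(r['confidence'],2))
for n in ['top','scene']:
    K,d,T=cam(n); print(n,-T[:3,:3].T@T[:3,3],K[0,0])
E
```

```text
wrench top [0.1445 0.2753 0.004 ] 0.82
wrench top [0.6067 0.1658 0.004 ] 0.7
wrench top [ 0.3716 -0.1313  0.004 ] 0.57
wrench scene [0.6053 0.1616 0.004 ] 0.86
wrench scene [0.513 0.562 0.004] 0.46
wrench_grip top [0.2284 0.3497 0.026 ] 0.96
wrench_grip top [ 0.3475 -0.0383  0.026 ] 0.6
wrench_grip top [0.4944 0.186  0.026 ] 0.59
wrench_grip top [0.5274 0.4832 0.026 ] 0.52
wrench_grip scene [0.4983 0.195  0.026 ] 0.68
wrench_grip scene [0.5529 0.4885 0.026 ] 0.62
wrench_grip scene [ 0.355  -0.0443  0.026 ] 0.54
wrench_grip scene [0.2457 0.3387 0.026 ] 0.52
wrench_end top [0.4275 0.203  0.004 ] 0.94
wrench_end top [0.285  0.3986 0.004 ] 0.81
wrench_end top [0.3342 0.0123 0.004 ] 0.75
wrench_end top [0.5495 0.4551 0.004 ] 0.64
wrench_end scene [0.4417 0.1945 0.004 ] 0.72
wrench_end scene [0.5627 0.4652 0.004 ] 0.66
wrench_end scene [0.3093 0.3837 0.004 ] 0.59
wrench_end scene [0.3632 0.0035 0.004 ] 0.56
wing_top top [ 0.5427 -0.1723  0.066 ] 0.54
wing_top scene [ 0.5363 -0.1697  0.066 ] 0.42
wing_top scene [0.6818 0.1213 0.066 ] 0.31
wing top [ 0.5533 -0.1871  0.    ] 0.42
fixture top [ 0.536  -0.1771  0.    ] 0.74
fixture scene [ 0.5332 -0.1741  0.    ] 0.97
fixture scene [0.766  0.1762 0.    ] 0.47
mat top [0.5408 0.1902 0.    ] 0.59
mat scene [0.5419 0.1606 0.    ] 0.89
top [0.19034246 0.07660934 1.25239334] 399.67764440298714
scene [ 1.33038196 -0.28128823  0.71177373] 350.9170619940102
```

```bash
echo
```

```text
(no output)
```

View pics/t1.png

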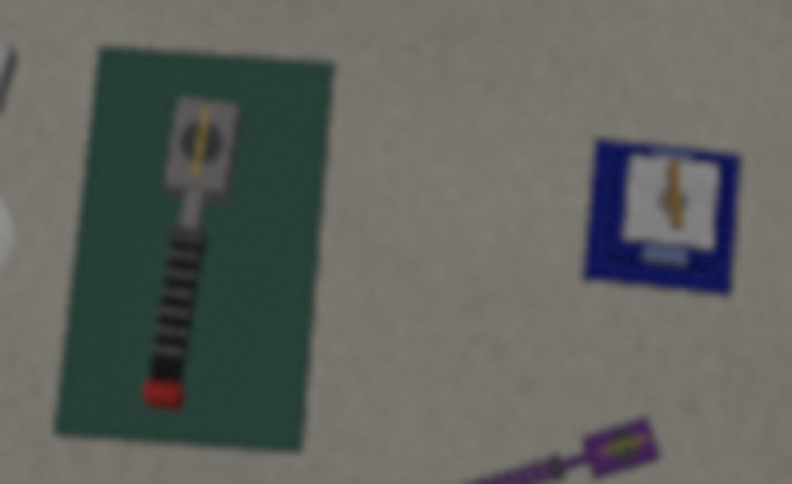

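View pics/s1.png

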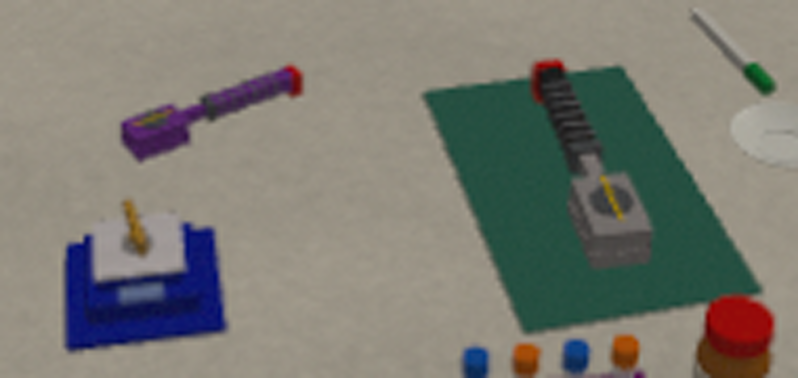

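Top crop: grey wrench on the mat, head (203,142) and red foot (163,393). Its colour and size match the description. Brass bar is at (676,196), running roughly along world x. Measuring accurately by colour.

```bash
cat > meas.py <<'E'
from h import *
def mask_pts(im,box,f):
    x0,y0,x1,y1=box; s=4
    c=cv2.resize(im[y0:y1,x0:x1],None,fx=s,fy=s,interpolation=cv2.INTER_CUBIC)
    hsv=cv2.cvtColor(c,cv2.COLOR_RGB2HSV).astype(int)
    m=f(hsv).astype(np.uint8)
    n,l,st,_=cv2.connectedComponentsWithStats(m)
    if n<2: return None
    i=1+np.argmax(st[1:,4]); ys,xs=np.nonzero(l==i)
    return np.c_[(xs+.5)/s-.5+x0,(ys+.5)/s-.5+y0]
def plane(n,p,z): return np.array([px2w(n,q,z)[:2] for q in p])
def rect(n,p,z):
    w=plane(n,p,z); r=cv2.minAreaRect((w*1000).astype(np.float32)); c=w.mean(0)
    e,v=np.linalg.eigh(np.cov((w-c).T)); a=np.arctan2(v[1,1],v[0,1]); a=(a+np.pi/2)%np.pi-np.pi/2
    return c.round(4),round(float(a),3),np.round(r[0],1),np.round(r[1],1)
yel=lambda h:(h[...,0]>15)&(h[...,0]<35)&(h[...,1]>110)&(h[...,2]>70)
bra=lambda h:(h[...,0]>8)&(h[...,0]<30)&(h[...,1]>90)&(h[...,2]>60)
blu=lambda h:(h[...,0]>110)&(h[...,0]<130)&(h[...,1]>150)
red=lambda h:((h[...,0]<8)|(h[...,0]>172))&(h[...,1]>150)&(h[...,2]>60)
grn=lambda h:(h[...,0]>65)&(h[...,0]<95)&(h[...,1]>70)
E
python3 - <<'E'
from meas import *
im=read_camera('top')
print('yellow',rect('top',mask_pts(im,(200,140,235,175),yel),.036))
print('red',rect('top',mask_pts(im,(195,205,220,220),red),.02))
print('bar',rect('top',mask_pts(im,(308,158,340,180),bra),.066))
print('blue',rect('top',mask_pts(im,(295,150,345,198),blu),.01))
print('mat',rect('top',mask_pts(im,(170,125,255,235),grn),.004))
im=read_camera('scene')
print('yellow',rect('scene',mask_pts(im,(290,200,320,230),yel),.036))
print('bar',rect('scene',mask_pts(im,(180,210,205,235),bra),.066))
print('red',rect('scene',mask_pts(im,(280,180,300,196),red),.02))
print('blue',rect('scene',mask_pts(im,(170,215,220,255),blu),.01))
# overlays
E
```

```text
yellow (array([0.6067, 0.1662]), -0.195, array([607.8, 166.2]), array([ 3.5, 23.7]))
red (array([0.4278, 0.2036]), 1.286, array([427.7, 203.7]), array([25.6, 17.9]))
bar (array([ 0.5325, -0.167 ]), -0.044, array([ 534. , -166.1]), array([ 8.2, 42.2]))Traceback (most recent call last):
  File "<stdin>", line 6, in <module>
  File "meas.py", line 13, in rect
    w=plane(n,p,z); r=cv2.minAreaRect((w*1000).astype(np.float32)); c=w.mean(0)
  File "meas.py", line 11, in plane
    def plane(n,p,z): return np.array([px2w(n,q,z)[:2] for q in p])
                                       ~~~~^^^^^^^
  File "h.py", line 6, in px2w
    K,d,T=cam(n); u=cv2.undistortPoints(np.array([[uv]],float),K,d)[0,0]
          ~~~^^^
  File "h.py", line 4, in cam
    p=camera_params(n); return np.array(p["K"]),np.array(p["dist_coeffs"]),np.array(p["camera_from_world"])
ValueError: time passes only in moves, steps and waits
```

```bash
python3 - <<'E'
s=open('h.py').read()
s=s.replace("def cam(n):\n","_C={}\ndef cam(n):\n    if n not in _C: _C[n]=_cam(n)\n    return _C[n]\ndef _cam(n):\n")
open('h.py','w').write(s)
m=open('meas.py').read()
m=m.replace("def plane(n,p,z): return np.array([px2w(n,q,z)[:2] for q in p])","""def plane(n,p,z):
    K,d,T=cam(n); u=cv2.undistortPoints(np.array(p,float)[:,None],K,d)[:,0]
    R,t=T[:3,:3],T[:3,3]; c=-R.T@t; r=np.c_[u,np.ones(len(u))]@R
    return (c+((z-c[2])/r[:,2])[:,None]*r)[:,:2]""")
open('meas.py','w').write(m)
E
cat > m1.py <<'E'
from meas import *
im=read_camera('top')
print('yellow',rect('top',mask_pts(im,(200,140,235,175),yel),.036))
print('red',rect('top',mask_pts(im,(195,205,220,220),red),.02))
print('bar',rect('top',mask_pts(im,(308,158,340,180),bra),.066))
print('blue',rect('top',mask_pts(im,(295,150,345,198),blu),.01))
print('mat',rect('top',mask_pts(im,(170,125,255,235),grn),.004))
im=read_camera('scene')
print('yellow',rect('scene',mask_pts(im,(290,200,320,230),yel),.036))
print('bar',rect('scene',mask_pts(im,(180,210,205,235),bra),.066))
print('red',rect('scene',mask_pts(im,(280,180,300,196),red),.02))
print('blue',rect('scene',mask_pts(im,(170,215,220,255),blu),.01))
E
python3 m1.py; python3 -c "
from h import *
print(read_time_s())
C=np.array([.535,-.17]);
for a in (0,np.pi):
  for off in (.2,0,-.3,-.75):
    q=[np.cos((a+off)/2),np.sin((a+off)/2),0,0]; g=C-.115*np.array([np.cos(off),np.sin(off)])
    j=inverse_kinematics([*g,.075],q); print(a,off,None if j is None else np.round(j,2))
  off=-.195;q=[np.cos((a+off)/2),np.sin((a+off)/2),0,0];print(np.round(inverse_kinematics([.495,.186,.026],q),2))
"
```

```text
yellow (array([0.6062, 0.1662]), -0.205, array([607.4, 166.2]), array([ 3.6, 24.6]))
red (array([0.4278, 0.2034]), 1.266, array([427.7, 203.7]), array([25.4, 18.1]))
bar (array([ 0.5328, -0.1671]), -0.045, array([ 533.9, -166.1]), array([42.2,  8.4]))
blue (array([ 0.5219, -0.1578]), 1.037, array([ 533.6, -167.6]), array([101.3, 101.2]))
mat (array([0.533 , 0.1744]), -0.142, array([540.1, 174.9]), array([172.6, 291.3]))
yellow (array([0.6025, 0.169 ]), -0.217, array([602.5, 169. ]), array([ 7.1, 52.2]))
bar (array([ 0.5458, -0.1692]), -0.052, array([ 544.1, -168.9]), array([10.7, 59.8]))
red (array([0.4172, 0.2042]), -0.721, array([422.2, 199.7]), array([22.7, 62.7]))
blue (array([ 0.5564, -0.1712]), 1.477, array([ 539.5, -168.2]), array([106. , 117.1]))
1.75
0 0.2 [-0.4   0.4   0.84  2.19 -0.46  0.73 -0.62]
0 0 [-0.42  0.37  0.81  2.22 -0.41  0.71 -0.9 ]
0 -0.3 [-0.58  0.38  0.9   2.24 -0.47  0.72 -1.22]
0 -0.75 [-0.97  0.85  1.37  2.21 -1.03  1.03 -1.3 ]
[-0.96  0.56  0.62  2.05 -0.51  0.69 -1.77]
3.141592653589793 0.2 [-0.52  0.47  1.    2.2  -0.59  0.76  2.65]
3.141592653589793 0 [-0.49  0.4   0.89  2.22 -0.47  0.72  2.3 ]
3.141592653589793 -0.3 [-0.56  0.37  0.88  2.23 -0.44  0.71  1.9 ]
3.141592653589793 -0.75 [-0.7   0.43  0.93  2.21 -0.52  0.74  1.41]
[-0.69  0.49  0.3   2.04 -0.23  0.64  1.13]
```

```bash
cat > ov.py <<'E'
from meas import *
def box(c,yaw,L,W,zs):
    out=[]
    for z in zs:
        p=np.array([[L/2,W/2],[L/2,-W/2],[-L/2,-W/2],[-L/2,W/2]])@np.array([[np.cos(yaw),np.sin(yaw)],[-np.sin(yaw),np.cos(yaw)]])+c
        out.append(np.c_[p,np.full(4,z)])
    return out
def draw(n,im,crop,s,items,f):
    x0,y0,x1,y1=crop
    o=cv2.resize(im[y0:y1,x0:x1,::-1],None,fx=s,fy=s,interpolation=cv2.INTER_CUBIC)
    for P,col in items:
        q=(w2px(n,P)-[x0,y0]+.5)*s-.5
        cv2.polylines(o,[np.round(q*16).astype(np.int32)],True,col,1,cv2.LINE_AA,4)
    cv2.imwrite('pics/'+f,o)
def items(C,fy,wy,H=None,hy=0,z=.004):
    C=np.array(C);it=[(P,(0,0,255)) for P in box(C,fy,.062,.062,[.044])]+[(P,(0,255,255)) for P in box(C,fy,.110,.110,[0.])]+[(P,(0,255,0)) for P in box(C,wy,.048,.007,[.066])]
    if H is not None:
        H=np.array(H); u=np.array([np.cos(hy),np.sin(hy)])
        it+=[(P,(255,0,255)) for P in box(H,hy,.068,.044,[z+.032])]+[(P,(255,255,0)) for P in box(H-.1225*u,hy,.105,.022,[z+.033])]
    return it
E
python3 - <<'E'
from ov import *
it=items((.535,-.167),-.11+.05,-.045,(.6075,.166),-.2)
draw('top',read_camera('top'),(190,130,350,225),5,it,'o1.png')
draw('scene',read_camera('scene'),(165,170,325,260),5,it,'o2.png')
E
```

```text
(no output)
```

View pics/o1.png

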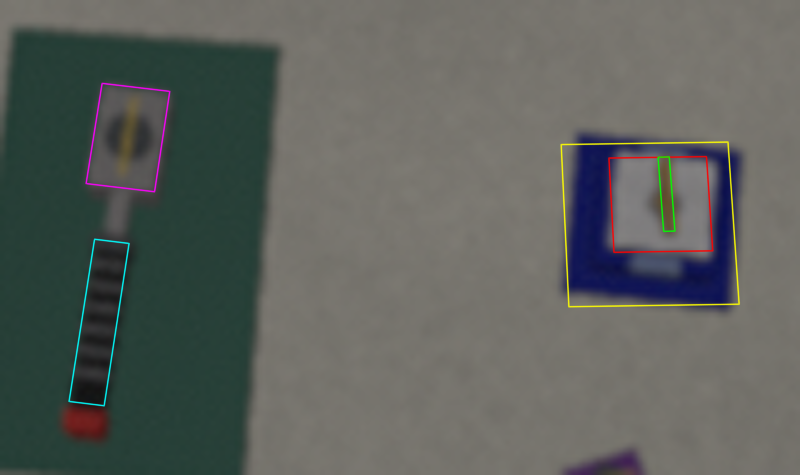

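View pics/o2.png

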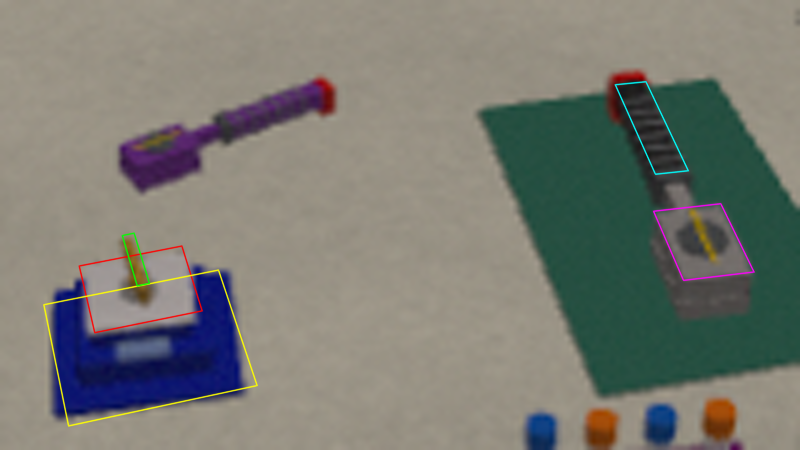

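```bash
python3 - <<'E'
from ov import *
print(px2w('top',[(671/4.4+170),(201/4.4+125)],.044))
imt=read_camera('top'); ims=read_camera('scene')
wh=lambda h:(h[...,1]<60)&(h[...,2]>130)
for n,im,b in(('top',imt,(308,155,340,186)),('scene',ims,(178,210,208,240))):
    hs=cv2.cvtColor(im[b[1]:b[3],b[0]:b[2]],cv2.COLOR_RGB2HSV); print(hs[12,::3].tolist())
    p=mask_pts(im,b,wh)
    if p is not None: print(n,rect(n,p,.044))
C=(.536,-.170)
it=items(C,-.17,-.045,(.608,.165),-.2)
draw('top',imt,(300,150,345,200),12,it,'o3.png')
draw('scene',ims,(170,210,220,255),12,it,'o4.png')
E
cd pics; python3 -c "
import cv2,numpy as np
a=cv2.imread('o3.png');b=cv2.imread('o4.png');h=max(a.shape[0],b.shape[0])
f=lambda x:cv2.copyMakeBorder(x,0,h-x.shape[0],0,0,0)
o=np.hstack([f(a),f(b)]);o=cv2.resize(o,None,fx=.68,fy=.68);print(o.shape);cv2.imwrite('o5.png',o)"
```

```text
[ 0.53365459 -0.16967646  0.044     ]
[[118, 205, 81], [119, 138, 87], [0, 2, 127], [165, 4, 126], [15, 4, 114], [18, 114, 103], [0, 2, 125], [15, 4, 125], [120, 25, 113], [118, 207, 80], [165, 5, 98]]
top (array([ 0.5351, -0.144 ]), -0.284, array([ 535., -144.]), array([1.6, 5. ]))
[[20, 34, 150], [20, 34, 151], [16, 24, 140], [16, 21, 155], [17, 102, 127], [16, 62, 151], [9, 16, 158], [7, 14, 160], [4, 14, 148], [15, 21, 143]]
scene (array([ 0.505, -0.161]), -0.154, array([ 508.4, -162.7]), array([ 92.8, 125.5]))
(408, 775, 3)
```

View pics/o5.png

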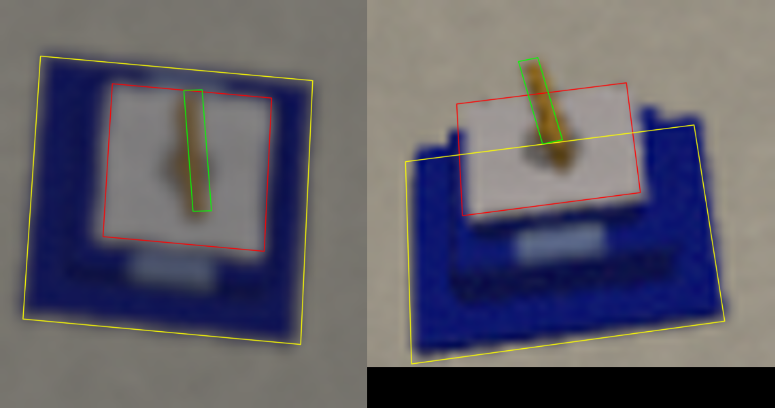

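```bash
cat > fit.py <<'E'
from ov import *
from scipy.optimize import minimize
S=6
def hullrender(n,b,bodies,blur):
    m=np.zeros(((b[3]-b[1])*S,(b[2]-b[0])*S),np.float32)
    for P in bodies:
        q=((w2px(n,P)-[b[0],b[1]]+.5)*S-.5).astype(np.float32)
        cv2.fillConvexPoly(m,np.round(cv2.convexHull(q)*16).astype(np.int32),1.,cv2.LINE_AA,4) if False else cv2.fillConvexPoly(m,np.round(cv2.convexHull(q)*16).astype(np.int32),1.,8,4)
    m=cv2.GaussianBlur(m,(0,0),blur*S)
    return cv2.resize(m,(b[2]-b[0],b[3]-b[1]),interpolation=cv2.INTER_AREA)
def fit(n,feat,b,model,x0,blur=.8,mask=None):
    f=feat[b[1]:b[3],b[0]:b[2]].astype(float)
    def cost(x):
        r=hullrender(n,b,model(x),blur).ravel(); A=np.c_[r,np.ones(r.size)]
        c,res,_,_=np.linalg.lstsq(A,f.ravel(),rcond=None)
        return np.mean((A@c-f.ravel())**2)
    best=None
    for d in [(0,0),(.003,.002),(-.003,-.002)]:
        x=np.array(x0,float); x[:2]+=d
        sim=np.vstack([x]+[x+np.eye(3)[i]*[.005,.005,.1][i] for i in range(3)])
        r=minimize(cost,x,method='Nelder-Mead',options=dict(initial_simplex=sim,xatol=1e-4,fatol=1e-5))
        if best is None or r.fun<best.fun: best=r
    return best.x.round(4),round(best.fun/np.var(f),3)
def cat(l): return np.vstack(l)
def bar(x): 
    t=np.linspace(0,2*np.pi,16)[:,None]; ring=np.c_[x[0]+.006*np.cos(t),x[1]+.006*np.sin(t)]
    return [cat(box(x[:2],x[2],.048,.007,[.052,.066])),cat([np.c_[ring,np.full(16,z)] for z in(.044,.06)])]
def plate(x): return [cat(box(x[:2],x[2],.062,.062,[.044]))]
def wrench(x,z=.004):
    u=np.array([np.cos(x[2]),np.sin(x[2])]);c=np.array(x[:2])
    return [cat(box(c,x[2],.068,.044,[z,z+.032])),cat(box(c-.1225*u,x[2],.105,.022,[z+.011,z+.033])),
            cat(box(c-.052*u,x[2],.04,.012,[z+.016,z+.028])),cat(box(c-.182*u,x[2],.014,.024,[z,z+.034]))]
def lab(im): return cv2.cvtColor(cv2.GaussianBlur(im,(0,0),.4),cv2.COLOR_RGB2LAB).astype(float)-128
E
python3 - <<'E'
from fit import *
I={n:read_camera(n) for n in('top','scene')}
B={'top':(307,154,341,188),'scene':(176,212,212,236)}
BP={'top':(304,153,342,184),'scene':(176,212,212,236)}
W={'top':(190,138,235,225),'scene':(278,178,325,236)}
for n in I:
    L=lab(I[n]); b=np.clip(L[...,2],0,99)
    print(n,'bar',fit(n,np.clip(L[...,2],6,99),B[n],bar,(.535,-.168,-.05)))
    print(n,'plate',fit(n,np.clip(L[...,2],-30,0),B[n] if n=='top' else (178,222,210,238),plate,(.535,-.168,-.15)))
    g=np.clip(L[...,1],-14,-3)
    print(n,'wrench',fit(n,g,W[n],wrench,(.607,.166,-.2)))
E
```

```text
top bar (array([ 0.5356, -0.169 , -0.0646]), np.float64(0.258))
top plate (array([ 0.5347, -0.1686, -0.1915]), np.float64(0.663))
top wrench (array([ 0.6061,  0.166 , -0.2049]), np.float64(0.135))
scene bar (array([ 0.5335, -0.1672, -0.0342]), np.float64(0.208))
scene plate (array([ 0.5387, -0.1683, -0.1923]), np.float64(0.277))
scene wrench (array([ 0.6064,  0.166 , -0.2059]), np.float64(0.692))
```

```bash
cat >> h.py <<'E'
def Q(yaw): a=np.pi+yaw; return [float(np.cos(a/2)),float(np.sin(a/2)),0.,0.]
E
python3 - <<'E'
from h import *
q=Q(-.205)
move_ptp([.4934,.1894,.13],q); print(read_time_s())
movel([.4934,.1894,.0265],q,speed=.12)
print(read_ft_force(),read_ft_torque(),read_eef_pos())
move_gripper(.015,70)
print(read_finger_gap(),read_ft_force(),read_time_s())
movel([.4934,.1894,.06],q,speed=.05)
print(read_ft_force(),read_ft_torque(),read_finger_gap(),read_time_s())
save('top','t2.png',(150,110,350,240),4); save('scene','s2.png',(230,120,350,240),5)
E
```

```text
3.9583
[0.716556   0.13250527 0.13669799] [ 0.04583702 -0.00546902 -0.01561044] [0.49413338 0.18968863 0.02711892]
0.02089883166732975 [-0.88407079  0.3801068   4.28468088] 5.575
[-0.45630849 -0.26568336 -3.55256686] [0.01905532 0.21832003 0.00969743] 0.021080360281987773 6.3917
```

View pics/t2.png

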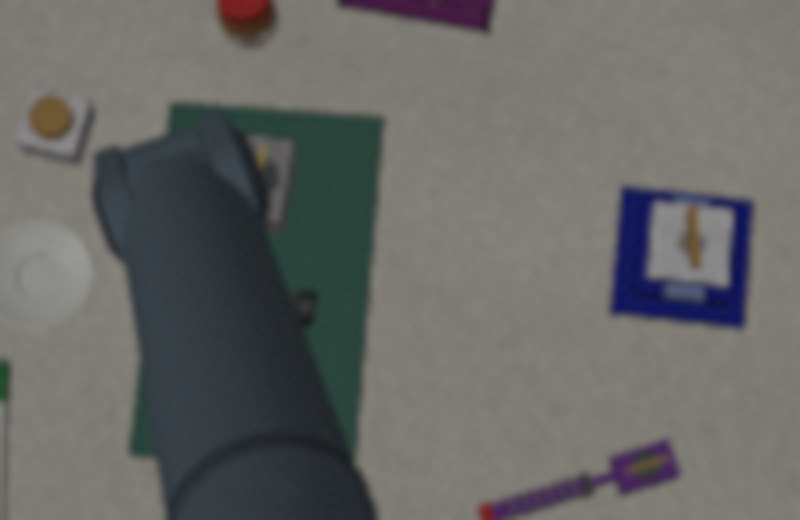

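View pics/s2.png

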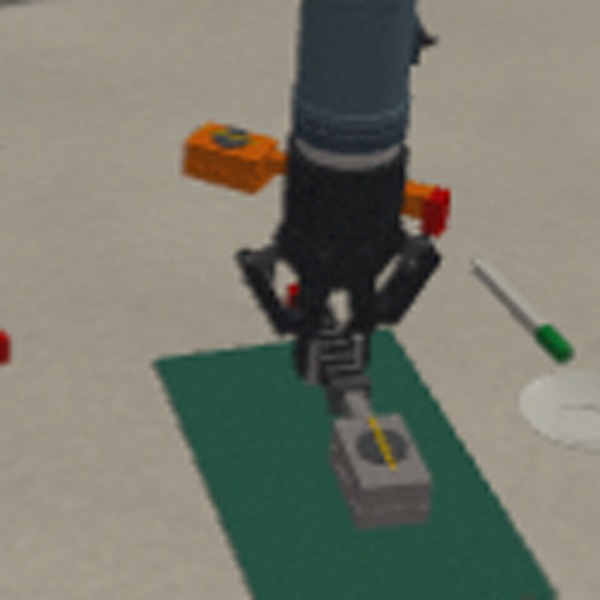

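```bash
python3 - <<'E'
from fit import *
y=-.05; C=np.array([.5352,-.1683]); u=np.array([np.cos(y),np.sin(y)])
movel([.4934,.1894,.14],Q(-.205),speed=.15)
g=C-.115*u
movel([*g,.14],Q(y),speed=.25)
movel([*g,.108],Q(y),speed=.1)
pause(.2)
p=np.array(read_eef_pos()); print(p,read_ft_force(),read_ft_torque(),read_time_s())
H=p[:2]+.115*u
it=items(C,-.19,y,H,y,p[2]-.022)
im=read_camera('scene'); draw('scene',im,(150,160,250,250),8,it,'o6.png')
im=read_camera('top'); draw('top',im,(270,130,370,220),8,it,'o7.png')
E
```

```text
[ 0.42112467 -0.16266063  0.10870437] [-0.01635024  0.27643864 -3.62178899] [-0.00024399  0.23488321 -0.016767  ] 9.4333
```

View pics/o6.png

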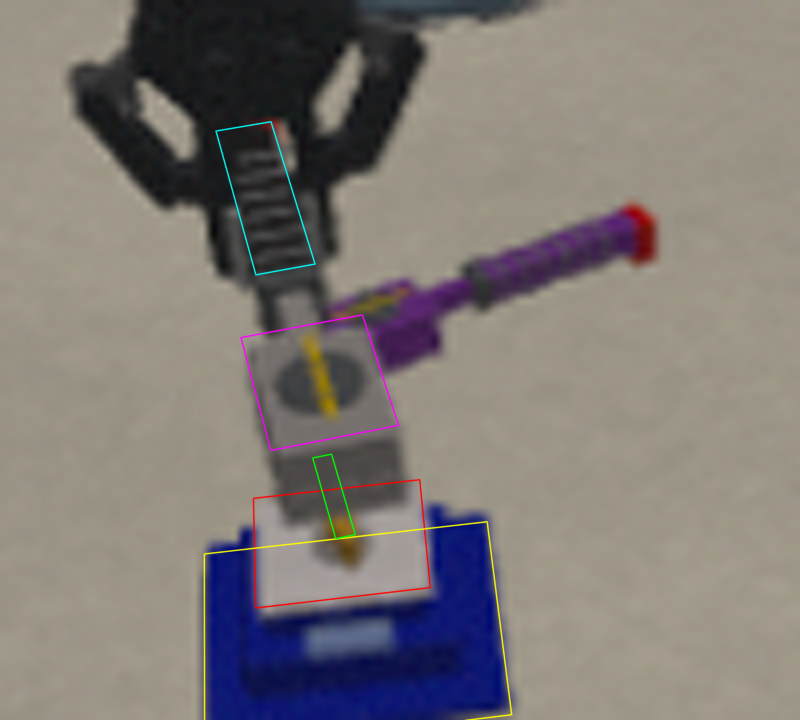

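View pics/o7.png

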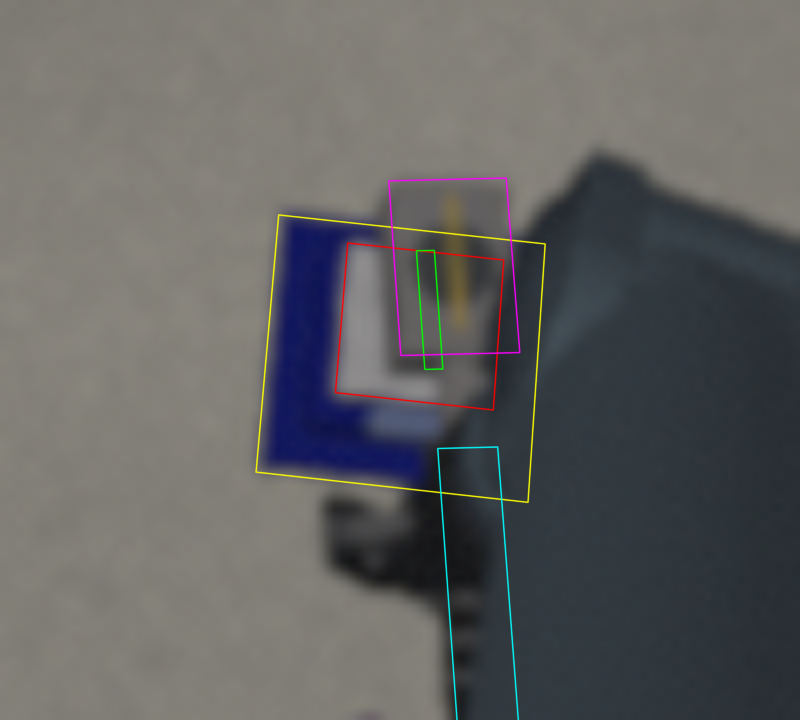

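```bash
python3 - <<'E'
from fit import *
p=np.array(read_eef_pos());z=p[2]+.010
print('H exp',p[:2]+.115*np.array([np.cos(-.05),np.sin(-.05)]))
im=read_camera('top'); print(rect('top',mask_pts(im,(318,150,332,175),lambda h:(h[...,0]>12)&(h[...,0]<38)&(h[...,1]>70)),z))
im=read_camera('scene'); print(rect('scene',mask_pts(im,(183,198,197,216),yel),z))
g=p.copy(); t=g[:2]
for zz in (.095,.089,.087,.085,.083,.081):
    movel([*t,zz],Q(-.05),speed=.04); f=np.array(read_ft_force()); print(zz,np.round(read_eef_pos(),4),f.round(2),np.round(read_ft_torque(),3))
    if f[2]>3: break
print(read_time_s())
E
```

```text
H exp [ 0.53573981 -0.16840726]
(array([ 0.537 , -0.1694]), -0.058, array([ 537.7, -169.5]), array([ 7.7, 49.1]))
(array([ 0.5352, -0.1673]), -0.053, array([ 533.9, -167.7]), array([ 6.8, 51.2]))
0.095 [ 0.4205 -0.1626  0.0945] [ 0.42  0.35 -3.01] [-0.015  0.232  0.037]
0.089 [ 0.4206 -0.1626  0.0887] [ 0.23  0.33 -3.08] [-0.001  0.261  0.07 ]
0.087 [ 0.4208 -0.1626  0.0869] [ 0.55  0.49 -3.12] [0.035 0.241 0.001]
0.085 [ 0.4208 -0.1626  0.0849] [ 0.11  0.57 -3.1 ] [ 0.031  0.228 -0.015]
0.083 [ 0.4207 -0.1626  0.0829] [ 0.39 -0.95 -3.05] [ 0.039  0.256 -0.035]
0.081 [ 0.4207 -0.1626  0.0808] [-0.52  0.34 -2.99] [-0.001  0.245  0.038]
11.4083
```

```bash
python3 - <<'E'
from h import *
t=np.array(read_eef_pos())[:2]
for zz in (.079,.077,.0755,.0745):
    movel([*t,zz],Q(-.05),speed=.03); f=np.array(read_ft_force()); print(zz,np.round(read_eef_pos(),4),f.round(2),np.round(read_ft_torque(),3))
    if f[2]>3: break
print(read_time_s())
save('scene','s3.png',(150,160,250,250),6)
E
```

```text
0.079 [ 0.4205 -0.1626  0.0788] [ 0.13 -0.38 -4.64] [0.059 0.248 0.023]
0.077 [ 0.4211 -0.1627  0.0771] [ 0.06 -0.36 -3.02] [0.007 0.108 0.001]
0.0755 [ 0.4212 -0.1628  0.0758] [ 1.   -0.12 -0.63] [-0.034  0.082 -0.004]
0.0745 [ 0.4211 -0.1628  0.0749] [-1.81 -1.16  3.34] [ 0.081  0.037 -0.016]
12.4083
```

View pics/s3.png

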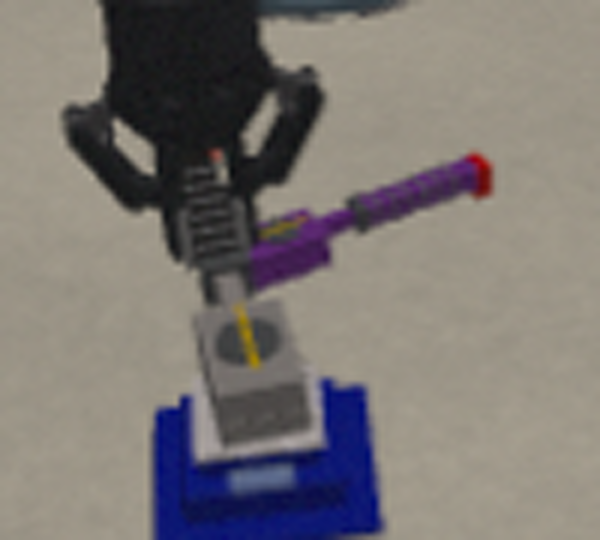

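```bash
cat > turn.py <<'E'
from h import *
import json
C=np.array([.5356,-.1684]);Z=.0755
def go(y,sp=.05):
    u=np.array([np.cos(y),np.sin(y)]); movel([*(C-.115*u),Z],Q(y),speed=sp)
def M(y,k=1):
    n=np.array([-np.sin(y),np.cos(y)]);F=np.zeros(3);T=np.zeros(3)
    for _ in range(k): F+=read_ft_force();T+=read_ft_torque()
    F/=k;T/=k
    return -.115*F[:2]@n+T[2],F,T
def rep(y,m,F,T):
    p=np.array(read_eef_pos()); d=p[:2]-C
    print('y%.3f act%.3f M%.3f F'%(y,np.arctan2(-d[1],-d[0]),m),F.round(1),'Tz%.2f'%T[2],'z%.4f t%.2f'%(p[2],read_time_s()))
E
python3 - <<'E'
from turn import *
y=-.05; go(y); rep(y,*M(y))
for i in range(4):
    y-=.02; go(y); m=M(y); rep(y,*m)
    if m[0]>.4: break
E
```

```text
y-0.050 act-0.049 M-0.020 F [-0.5 -0.4  0.8] Tz-0.07 z0.0755 t12.71
y-0.070 act-0.069 M0.032 F [ 0.2 -0.3  1.4] Tz-0.01 z0.0755 t12.96
y-0.090 act-0.089 M-0.056 F [ 0.  -0.1  1.3] Tz-0.07 z0.0755 t13.21
y-0.110 act-0.109 M-0.009 F [ 0.  -0.3  0.6] Tz-0.05 z0.0755 t13.46
y-0.130 act-0.129 M0.081 F [ 0.3 -0.9  1.5] Tz-0.02 z0.0755 t13.71
```

```bash
python3 - <<'E'
from turn import *
y=-.13; 
for i in range(30):
    y-=.015; go(y); m=M(y,2); rep(y,*m)
    if m[0]>.35: break
E
```

```text
y-0.145 act-0.144 M-0.004 F [-0.4 -0.6  0.2] Tz-0.08 z0.0755 t13.96
y-0.160 act-0.160 M0.031 F [ 0.9 -0.8  1. ] Tz-0.04 z0.0755 t14.21
y-0.175 act-0.175 M-0.040 F [ 0.2 -0.3  0.3] Tz-0.07 z0.0755 t14.46
y-0.190 act-0.190 M0.024 F [-0.1 -0.8 -0.2] Tz-0.07 z0.0755 t14.71
y-0.205 act-0.205 M0.054 F [ 0.  -1.5  0.2] Tz-0.11 z0.0755 t14.96
y-0.220 act-0.220 M-0.055 F [ 0.2 -0.9  0.7] Tz-0.15 z0.0755 t15.21
y-0.235 act-0.235 M0.032 F [ 0.6 -1.8  1.4] Tz-0.16 z0.0755 t15.46
y-0.250 act-0.250 M-0.110 F [ 0.7 -0.1  0.9] Tz-0.10 z0.0755 t15.71
y-0.265 act-0.265 M0.028 F [ 0.5 -1.3  0.4] Tz-0.11 z0.0755 t15.96
y-0.280 act-0.280 M-0.078 F [ 1.4 -0.8  0.5] Tz-0.12 z0.0755 t16.21
y-0.295 act-0.295 M0.001 F [ 1.1 -1.   0.4] Tz-0.08 z0.0755 t16.46
y-0.310 act-0.310 M-0.002 F [ 1.8 -1.3  1. ] Tz-0.08 z0.0755 t16.71
y-0.325 act-0.325 M0.032 F [ 1.4 -1.6  0.4] Tz-0.09 z0.0755 t16.96
y-0.340 act-0.340 M0.085 F [ 1.  -1.8  0.1] Tz-0.07 z0.0755 t17.21
y-0.355 act-0.355 M0.027 F [ 1.1 -1.5  0.4] Tz-0.09 z0.0755 t17.46
y-0.370 act-0.369 M0.144 F [ 0.8 -1.7  0.6] Tz-0.00 z0.0755 t17.71
y-0.385 act-0.382 M0.461 F [ 0.3 -3.   0.3] Tz0.15 z0.0755 t17.96
```

```bash
python3 - <<'E'
from turn import *
y=-.385; mx=0
for i in range(12):
    y-=.004; go(y); m=M(y,3); rep(y,*m); mx=max(mx,m[0])
    if mx>.7 and m[0]<mx-.2: print('DROP');break
E
```

```text
y-0.389 act-0.386 M0.504 F [ 1.7 -3.1  1.6] Tz0.24 z0.0755 t18.21
y-0.393 act-0.390 M0.576 F [ 0.5 -3.8  1.2] Tz0.19 z0.0755 t18.46
y-0.397 act-0.394 M0.681 F [-0.6 -4.7  0.7] Tz0.15 z0.0755 t18.71
y-0.401 act-0.399 M0.742 F [-0.1 -5.   0.2] Tz0.21 z0.0755 t18.96
y-0.405 act-0.403 M0.789 F [-0.5 -5.1  0.8] Tz0.22 z0.0755 t19.21
y-0.409 act-0.406 M0.865 F [ 0.2 -6.1  0.8] Tz0.23 z0.0755 t19.46
y-0.413 act-0.410 M0.772 F [ 0.8 -5.4  0.3] Tz0.24 z0.0755 t19.71
y-0.417 act-0.414 M0.789 F [ 0.4 -4.9  0.3] Tz0.29 z0.0755 t19.96
y-0.421 act-0.417 M0.777 F [ 0.6 -5.   0.5] Tz0.28 z0.0755 t20.21
y-0.425 act-0.421 M0.817 F [ 0.6 -5.   0.7] Tz0.32 z0.0755 t20.46
y-0.429 act-0.425 M0.987 F [-0.3 -6.3  0.9] Tz0.31 z0.0755 t20.71
y-0.433 act-0.428 M1.122 F [-0.1 -6.7  0.9] Tz0.41 z0.0755 t20.96
```

```bash
python3 - <<'E'
from turn import *
y=-.433; mx=1.0
for i in range(10):
    y-=.003; go(y); m=M(y,3); rep(y,*m); mx=max(mx,m[0])
    if m[0]<mx-.25: print('DROP');break
E
```

```text
y-0.436 act-0.431 M0.971 F [ 0.2 -5.6  0.6] Tz0.39 z0.0755 t21.21
y-0.439 act-0.434 M1.001 F [-0.4 -5.6  0.8] Tz0.40 z0.0755 t21.46
y-0.442 act-0.436 M0.908 F [-0.1 -4.9  1.2] Tz0.40 z0.0754 t21.71
y-0.445 act-0.439 M1.071 F [-0.7 -5.9 -0.1] Tz0.42 z0.0754 t21.96
y-0.448 act-0.442 M1.159 F [ 0.  -6.5  1.2] Tz0.49 z0.0755 t22.21
y-0.451 act-0.445 M1.002 F [ 0.1 -5.7  0.6] Tz0.42 z0.0755 t22.46
y-0.454 act-0.449 M0.989 F [ 1.6 -6.5  0.8] Tz0.39 z0.0754 t22.71
y-0.457 act-0.452 M1.050 F [-0.2 -6.5  1.4] Tz0.37 z0.0755 t22.96
y-0.460 act-0.455 M1.049 F [-0.4 -6.3  0.9] Tz0.37 z0.0754 t23.21
y-0.463 act-0.459 M0.872 F [ 0.2 -5.3 -0.1] Tz0.33 z0.0755 t23.46
DROP
```

```bash
python3 - <<'E'
from turn import *
y=-.463
ms=[]
for i in range(6):
    pause(.05); ms.append(M(y)[0])
print(np.round(ms,2),np.mean(ms))
for i in range(2):
    y-=.004; go(y); 
    ms=[M(y)]
    for _ in range(3): pause(.03); ms.append(M(y))
    m=tuple(np.mean([a[i] for a in ms],axis=0) for i in range(3)); rep(y,*m)
E
```

```text
[1.03 0.92 0.81 0.85 0.83 0.9 ] 0.8910392126234763
y-0.467 act-0.464 M0.814 F [ 0.2 -5.1  0.7] Tz0.30 z0.0755 t24.11
y-0.471 act-0.469 M0.742 F [ 0.6 -5.1  0.2] Tz0.25 z0.0755 t24.46
```

The torque peaked near 1.1 N m at y≈-0.45, then fell steadily to 0.74 as the hand went on, with the lag shrinking. That is the click, so I stop here, unload the handle and lift off.

```bash
python3 - <<'E'
from turn import *
y=-.471
for i in range(12):
    y+=.008; go(y); m=M(y,3); rep(y,*m)
    if m[0]<.05: break
E
```

```text
y-0.463 act-0.459 M0.848 F [ 0.3 -5.2  0.8] Tz0.33 z0.0755 t24.71
y-0.455 act-0.450 M0.901 F [ 0.5 -5.3  0.5] Tz0.38 z0.0755 t24.96
y-0.447 act-0.441 M1.104 F [-0.3 -5.9  0.6] Tz0.47 z0.0754 t25.21
y-0.439 act-0.435 M0.900 F [ 0.2 -5.2  0.6] Tz0.36 z0.0755 t25.46
y-0.431 act-0.429 M0.713 F [ 0.6 -5.1  0.2] Tz0.21 z0.0755 t25.71
y-0.423 act-0.422 M0.617 F [ 1.1 -4.8  1.4] Tz0.17 z0.0755 t25.96
y-0.415 act-0.416 M0.490 F [ 0.5 -5.1 -0.6] Tz-0.03 z0.0755 t26.21
y-0.407 act-0.409 M0.224 F [ 0.3 -4.1  0.4] Tz-0.19 z0.0755 t26.46
y-0.399 act-0.401 M0.177 F [ 0.1 -4.   0.9] Tz-0.24 z0.0755 t26.71
y-0.391 act-0.393 M-0.073 F [ 1.7 -2.4  0.9] Tz-0.25 z0.0755 t26.96
```

```bash
python3 - <<'E'
from turn import *
p=np.array(read_eef_pos()); y=-.391; q=Q(y)
movel([p[0],p[1],.085],q,speed=.04); print(np.round(read_ft_force(),1),np.round(read_ft_torque(),2))
movel([p[0],p[1],.14],q,speed=.08); print(np.round(read_ft_force(),1),np.round(read_ft_torque(),2),read_finger_gap())
# back to the mat
movel([.4934,.1894,.14],Q(-.205),speed=.2); print(read_time_s())
save('top','t4.png',(170,110,350,230),4.4);save('scene','s4.png',(150,130,350,260),4)
E
```

```text
[-2.  -1.2 -2.7] [-0.22  0.47 -0.15]
[-0.9  0.1 -2.8] [ 0.1   0.28 -0.04] 0.0212483784059438
29.9333
```

View pics/s4.png

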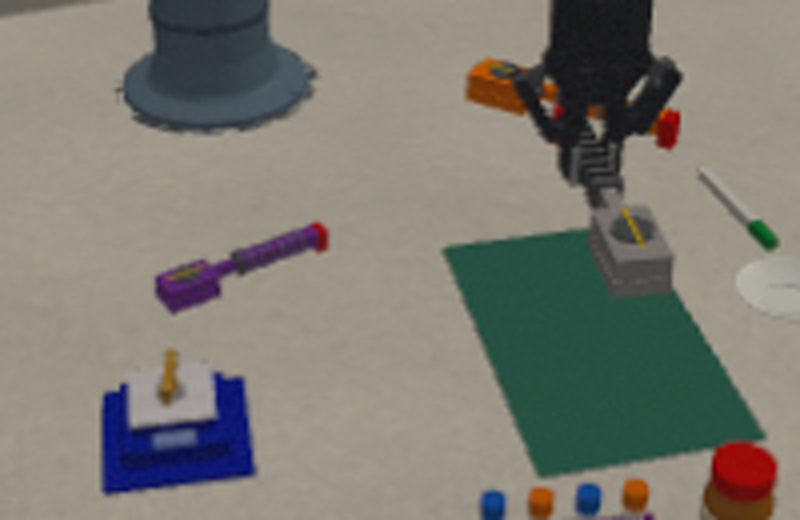

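View pics/t4.png

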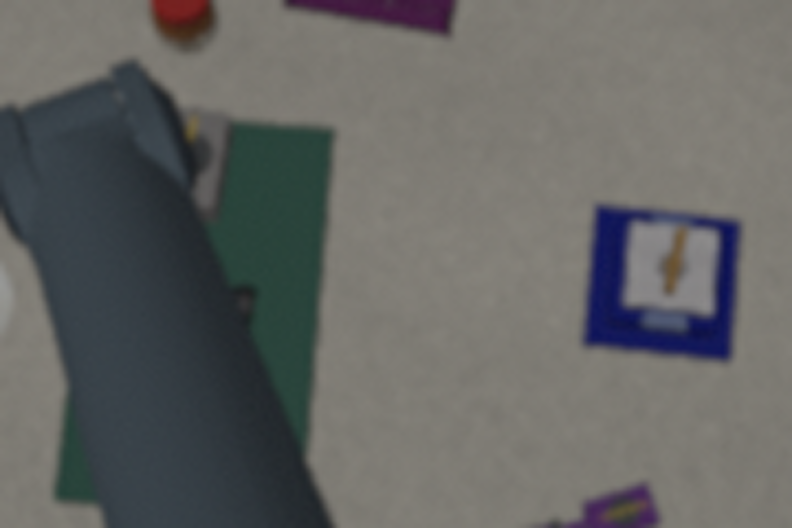

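The bar at (675,262) in the top crop has turned clockwise and stayed there. The wrench is held level over its mat. Laying it down.

```bash
python3 - <<'E'
from h import *
q=Q(-.205); x,y=.4934,.1894
movel([x,y,.04],q,speed=.12); f0=read_ft_force()[2]
z=.032
while z>.0235:
    movel([x,y,z],q,speed=.03); f=read_ft_force(); print(round(z,4),np.round(f,1))
    if f[2]>f0+4: break
    z-=.0015
move_gripper(.05); print(read_finger_gap(),np.round(read_ft_force(),1))
move_gripper(.085)
movel([x,y,.15],q,speed=.12)
move_ptp([.209,.5,.3],q)
print(read_time_s())
save('top','t5.png',s=1.5);save('scene','s5.png',s=1.5)
from fit import *
I={n:read_camera(n) for n in('top','scene')}
for n in I:
    L=lab(I[n])
    print(n,'bar',fit(n,np.clip(L[...,2],6,99),{'top':(307,154,341,188),'scene':(176,212,212,236)}[n],bar,(.535,-.168,-.3)))
    print(n,'wrench',fit(n,np.clip(L[...,1],-14,-3),{'top':(190,138,235,225),'scene':(278,178,325,236)}[n],wrench,(.607,.166,-.2)))
E
```

```text
0.032 [-0.7  0.  -3.4]
0.0305 [ 0.3 -0.9 -3.2]
0.029 [-0.6 -0.5 -4. ]
0.0275 [-0.2  0.4 -3.2]
0.026 [-3.4 -1.5  6.3]
0.04986429430993427 [-0.3  0.2  0.2]
36.0917
top bar (array([ 0.5355, -0.169 , -0.3312]), np.float64(0.256))
top wrench (array([ 0.6063,  0.1661, -0.2075]), np.float64(0.132))
scene bar (array([ 0.5335, -0.1673, -0.2931]), np.float64(0.187))
scene wrench (array([ 0.6062,  0.1664, -0.2064]), np.float64(0.691))
```

View pics/t5.png

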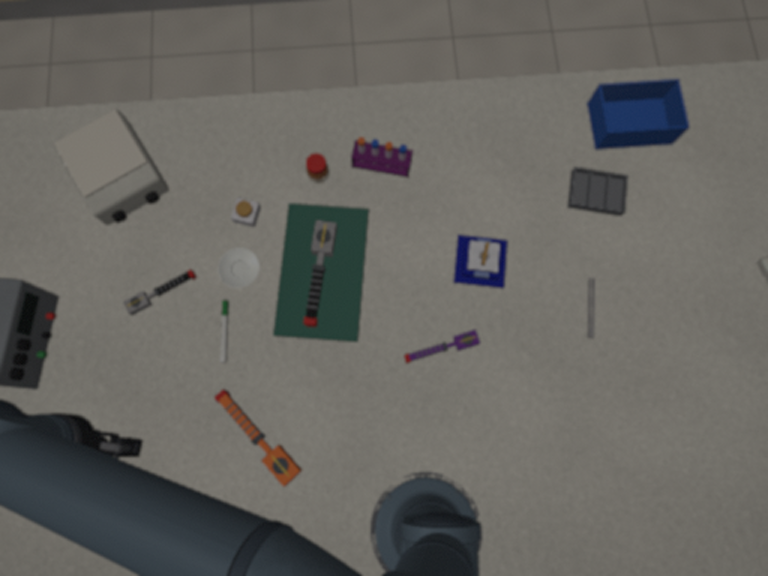

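View pics/s5.png

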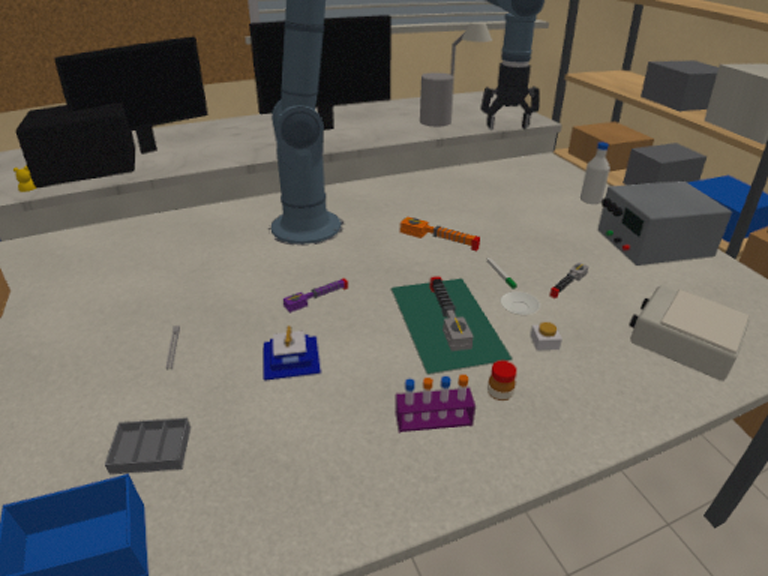

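The wrench lies level on its mat (top picture 322,237 head; 311,322 foot), and the bystanders are unmoved. Handing in.

```bash
python3 -c "
from bench import *
sign_off()"
```

```text
the job is handed in; nothing more can be done
```

The wing screw is tightened to the wrench's click, the wrench is back flat on its mat, and I handed the job in at about 36 s.

- **Wrench:** I used the large grey wrench from the mat; the smaller grey one and the orange and purple ones were left alone. It seated fully on the brass bar.
- **Click:** The torque rose to about 1.1 N m, then fell steadily to about 0.74 N m as I turned on roughly 0.02 rad to be sure it was the click. That stayed within the wrench's 0.08 rad of play. Unloading showed the same peak on the way back.
- **After unloading:** I lifted the wrench straight off, and the wing bar stayed where it was left.
- **Last checks:** The wing bar turned about 0.26 rad clockwise (both cameras). The wrench lies within about 1 mm of where it started, with the gripper open and well clear. The other things look unmoved in both pictures.
- **Uncertain or disagreeing:** The torque readings were noisy (about 0.1 N m), so one drop before the click was unclear and I took more readings there. The cameras differ by about 2 mm and 0.04 rad on the wing bar. I could not read the clamp value directly, so that the chip is uncrushed is inferred from the torque.

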